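# Pack the specimen clamp until it is tight, and hold it

## Task

The clamp on the bench has a sprung plate hidden somewhere under its cover, and the gap in front of it, where one packing plate already stands, must be filled. Stand more packing plates from the rack, one at a time, in the open window between the pusher and the covered channel, and slide each in gently with the pusher; add plates until, with the pusher all the way home, you feel the spring pushing back firmly through the stack (pushed home without that resistance, another plate is needed). Finish while still holding the pusher fully home so that the stack stays squeezed - do not let go - and leave the timer, the vial and the dish where they stand.

Things in the scene. Friction and masses are not known exactly. Their poses are not given: they have to be found in the camera images.
- clamp: Fixed bench clamp, aluminium and grey-painted metal, 215 x 78 x 61 mm. Origin: on the bench under the middle of the mouth of its covered channel. x runs into the channel, away from the robot (yaw within 0.4 rad), z up. In front of the mouth (x < 0) is the open window: floor at z = 6 mm, 40 mm wide between low flared guides (tops at z = 19 mm, 60 mm over their outsides).
- mouth (a point): Middle of the channel floor at the mouth (clamp x = 0, z = 6 mm). The tunnel behind it is 42 mm wide and 50 mm high. Hidden inside, a sprung plate faces the mouth, at rest 14 to 32 mm behind it (unknown, new every time), so one or two plates must be added to the one already there. It pushes back with 2 N at first touch and 0.4 N more per mm, and gives way at most 17 mm.
- cover_top (a point): Middle of the top of the grey cover, 61 mm above the bench; the cover spans clamp x = 0 to 82 mm and is closed at the back.
- pusher: Steel pusher sliding in the clamp's channel along clamp x. Origin: middle of the lower edge of its nose face (34 mm wide, 37 mm tall), z = 7 mm. Origin at clamp x = -36 mm: fully retracted; 0 (nose level with the mouth): fully home, at a hard stop. Starts 28 to 36 mm short of home. Stays where left (0.4 N friction) unless the spring pushes it back. All but its post is below z = 45 mm.
- post_top (a point): Top of the pusher's upright flat post, 86 mm above the bench: hold the pusher by it. The post is 12 mm thick along clamp x, 24 mm wide, and centred 50 mm behind the nose face (pusher x = -50 mm).
- rack: Low white fixed rack, 96 x 56 x 13 mm, with three slots across its x axis at x = -28, 0 and 28 mm, each holding one packing plate upright on the slot floor 4 mm above the bench. Origin under its centre.
- plate_0: Packing plate exactly like the other three, already standing upright under the cover just inside the mouth (its front face about 1 mm in), loose.
- plate_1: Grey plastic packing plate, 12 mm thick along its x, 36 mm wide along its y, 46 mm tall, 50 g. Origin: centre of its underside. Starts upright in the rack, in any slot.
- plate_2: Grey plastic packing plate, 12 mm thick along its x, 36 mm wide along its y, 46 mm tall, 50 g. Origin: centre of its underside. Starts upright in the rack, in any slot.
- plate_3: Grey plastic packing plate, 12 mm thick along its x, 36 mm wide along its y, 46 mm tall, 50 g. Origin: centre of its underside. Starts upright in the rack, in any slot.
- bench_timer: White bench timer, 48 x 64 x 46 mm, a bystander; origin under its centre.
- vial: Small vial with blue cap, 24 mm diameter, 48 mm tall, a bystander; origin under its centre.
- dish: Petri dish, 64 mm diameter, 14 mm tall, a bystander; origin under its centre.

How it is judged:
By the outcome, as a careful person would: the job done as asked, in the order asked, and still so for the second after the job is handed in, while the arm keeps its last pose, push and grip.
It also fails if it takes over 72 s, if anything falls off the work surface, if the arm or the gripper's body presses on something with over 40 N, if the wrist force passes 120 N, or if a joint passes its speed limit or range.

## Robot

A 6-joint arm with a two-finger parallel gripper is mounted at the origin on a cart in front of the work surface, level with it; the furniture and walls round the work are solid. World frame = base frame: x ahead of the robot, y to its left, z up, the work surface at z = 0. Lengths are in m, angles in degrees, forces in N, time in s.
With the tool pointing down it reaches from about 0.325 to 0.775 m from the base axis. Payload 5.5 kg.
Tool frame: the origin (TCP) lies at the very end of the fingers, on their centre line; the grasp point (between the pads) lies 19 mm behind it; z points along the fingers, y is the line along which they close (so a half turn about z gives the same grasp; the last joint's range is limited). The gripper opens to 85 mm and grips with 20 to 120 N. Pads are 22 mm wide; open, the fingers measure 114 mm over their backs; the gripper's body (76 mm by 85 mm) begins 54 mm behind the grasp point. The pads swing forward as they close: fully open they stand 13 mm farther back than shut.
Start: joints at [62.928, 5.22, 70.514, -0, 104.267, -3.249], TCP at [0.242, 0.549, 0.231] pointing down, gripper open.
Joint ranges: [-164.24, 164.24], [-49.07, 125.15], [9.68, 141.18], [-86.29, 266.29], [3.28, 154.24], [-151.56, 151.56]. Speed limits (degrees/s): [147.25, 147.25, 172.46, 180, 180, 180].

## Interface

Orientations are given as [roll, pitch, yaw] about the fixed x, y, z axes, in that order (R = Rz(yaw) Ry(pitch) Rx(roll)).
In Python, from workcell import manip gives the robot as it stands. Calls block until the motion is done:
- manip.move_pose(position, orientation): joint-space move of the TCP to a pose.
- manip.servo_line(position, rot=None, max_speed=0.15, threshold=None): straight line of the TCP; rot=None keeps the orientation; max_speed is the mean speed in m/s. With threshold (N) it stops when the force on the tool has changed by that much, and returns True; else False.
- manip.set_joints(angles): joint-space move.
- manip.let_go() and manip.clamp(grasp_force=None): open the fingers fully, or close them until they stop; grasp_force is the grip in N (None keeps the last).
- manip.wait(seconds).
- manip.ik(position, orientation): joint angles nearest the present ones, or None.
- manip.camera(name): name is "side" or "top" or "wrist"; returns a dict with "img" (420x560x3 uint8, red, green, blue), "K" (3x3 intrinsics, pixels), "distortion" ([k1, k2, p1, p2, k3] as OpenCV has them; the pictures are not rectified), "R" (3x3) and "t" (3): a world point X has camera coordinates R X + t. Camera axes: x right, y down, z forward; pixel columns grow to the right and rows downward; lengths in m; the calibration is good to about 2 mm. A picture is of the moment at which its call begins. There is no depth.
A pose or a line that the arm cannot do raises manip.PlanningError and nothing moves.
- manip.job_done(): hands the job in; it is judged then, once.
Readings, each from a call of its own:
- manip.current_time_s(): time.
- manip.current_q(): joint angles.
- manip.current_joint_velocities(): joint speeds.
- manip.current_effort(): joint torques, N m.
- manip.current_tool_pos(): TCP position.
- manip.current_orientation(): TCP orientation.
- manip.current_contact_force(): force on the tool from outside, world axes, zero at the start.
- manip.current_wrist_torque(): the same for the moment, N m.
- manip.current_finger_gap(): finger opening in m.
- manip.current_grip_force(): force on a finger pad.
Only numpy, scipy, OpenCV 4.12 (cv2) and the standard library are available. Lean on these libraries where they do the work, as an engineer would, in place of code of your own. Each camera call takes 0.05 s, during which the arm holds its last target. There are 200 camera calls.

## Working session

There is one attempt and no reset: what is moved stays moved. The work goes in short steps, each a Python script; the robot and the scene stay as the last script left them, time stands still between calls to the robot, and variables do not carry over. Pictures are saved under pics/ and viewed, at most 10 in all, crops included, and the job is handed in when it is done.

```bash
mkdir -p pics; ls
python3 - <<'E'
from workcell import manip
import cv2,pickle
for n in("top","side"):
    c=manip.camera(n); pickle.dump(c,open(f"pics/{n}0.pkl","wb"))
    cv2.imwrite(f"pics/{n}0.png",cv2.resize(c["img"][:,:,::-1],(800,600),interpolation=cv2.INTER_CUBIC))
    print(n,c["K"],c["distortion"],c["R"],c["t"])
print(manip.current_time_s(),manip.current_orientation())
E
```

```text
pics
top [[379.8120714    0.         278.4484093 ]
 [  0.         379.8120714  212.04344344]
 [  0.           0.           1.        ]] [0.02612432 0.         0.         0.         0.        ] [[-0.00495675 -0.99996098 -0.00731183]
 [-0.98687515  0.00607185 -0.16137092]
 [ 0.16140902  0.00641599 -0.98686674]] [0.04689734 0.59013145 0.96253256]
side [[461.55566833   0.         282.17452873]
 [  0.         461.55566833 208.48313507]
 [  0.           0.           1.        ]] [-0.01573006  0.          0.          0.          0.        ] [[ 0.9517369  -0.30613072 -0.02192822]
 [-0.21175969 -0.60326722 -0.76891254]
 [ 0.22215918  0.73644595 -0.63897782]] [-0.55943057  0.22078528  0.87659138]
0.1 [-1.79897854e+02 -7.23236221e-03  1.56178803e+02]
```

View pics/top0.png

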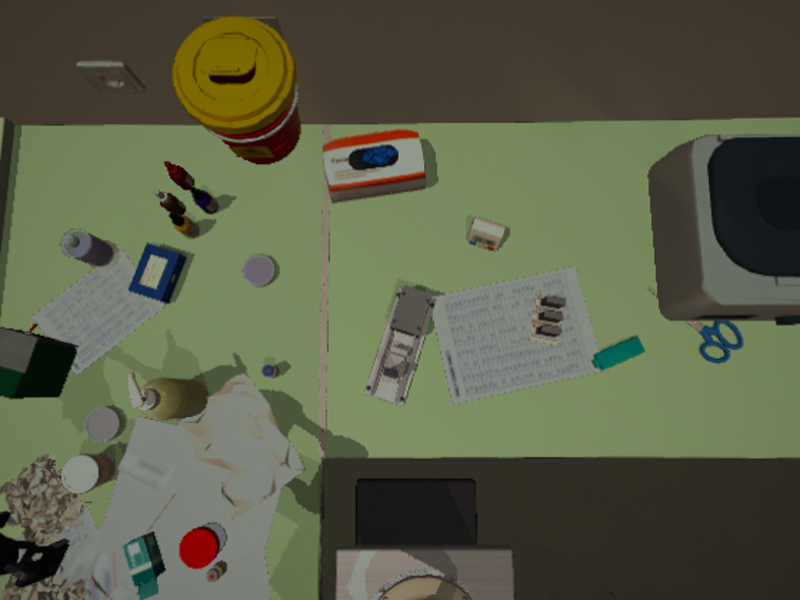

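View pics/side0.png

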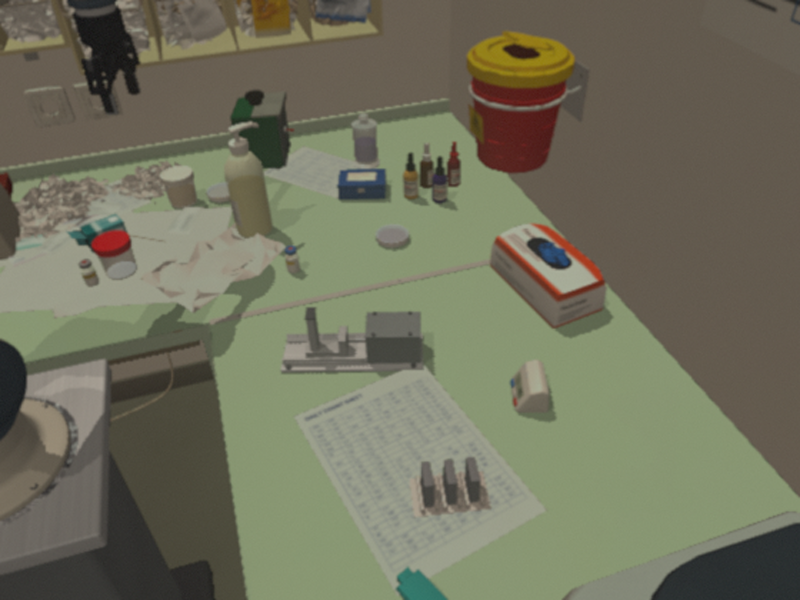

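The top view shows the clamp at (400,345) with its cover at (412,310), and the rack of three plates at (548,318). The timer is at (487,233), the vial at (270,370) and the dish at (260,270). The side view agrees. Next I'll get rough positions, then look from close by with the wrist camera.

```bash
cat > h.py <<'E'
import numpy as np,cv2,pickle
from workcell import manip
def ray(c,px):
    u=cv2.undistortPoints(np.array([[px]],float),c["K"],c["distortion"])[0,0]
    R,t=np.array(c["R"]),np.array(c["t"])
    return -R.T@t, R.T@np.array([u[0],u[1],1])
def onz(c,px,z):
    o,d=ray(c,px); return o+d*(z-o[2])/d[2]
def proj(c,X):
    return cv2.projectPoints(np.array(X,float).reshape(-1,3),cv2.Rodrigues(np.array(c["R"]))[0],np.array(c["t"]),c["K"],c["distortion"])[0][:,0]
def snap(n,f):
    c=manip.camera(n); pickle.dump(c,open(f"pics/{f}.pkl","wb"))
    cv2.imwrite(f"pics/{f}.png",cv2.resize(c["img"][:,:,::-1],(800,600),interpolation=cv2.INTER_CUBIC)); return c
E
python3 - <<'E'
from h import *
c=pickle.load(open("pics/top0.pkl","rb"));s=.7
for n,p,z in [("cover tl",(403,287),.061),("cover tr",(438,293),.061),("cover bl",(390,327),.061),("cover br",(425,335),.061),("front l",(366,392),.01),("front r",(403,404),.01),("post",(397,363),.086),("pl a",(552,299),.05),("pl b",(549,314),.05),("pl c",(546,329),.05)]:
    print(n,onz(c,(p[0]*s,p[1]*s),z).round(3))
w=manip.camera("wrist");R,t=np.array(w["R"]),np.array(w["t"]);print(w["K"],-R.T@t,R)
E
```

```text
cover tl [0.618 0.034 0.061]
cover tr [ 0.606 -0.031  0.061]
cover bl [0.544 0.058 0.061]
cover br [ 0.529 -0.006  0.061]
front l [0.427 0.105 0.01 ]
front r [0.405 0.035 0.01 ]
post [0.477 0.045 0.086]
pl a [ 0.596 -0.242  0.05 ]
pl b [ 0.568 -0.235  0.05 ]
pl c [ 0.54  -0.228  0.05 ]
[[303.90198532   0.         282.04444385]
 [  0.         303.90198532 210.37762205]
 [  0.           0.           1.        ]] [0.16590976 0.58248192 0.37176108] [[ 0.40414473  0.91469441 -0.00108374]
 [ 0.86639527 -0.38242399  0.32110921]
 [ 0.29330235 -0.13071354 -0.94704155]]
```

Run:
```python
from h import *
manip.move_pose([0.47,0.045,0.17],[180,0,163]); snap("wrist","w_clamp")
manip.move_pose([0.54,-0.237,0.14],[180,0,166]); snap("wrist","w_rack")
print(manip.current_time_s(),manip.current_q(),manip.current_contact_force())
```

```text
3.3833 [-2.68718288e+01  3.61906634e+00  8.13754729e+01  3.24244164e-02
  9.49715435e+01 -1.02969923e+02] [ 0.32191503 -0.09582643  0.15190595]
```

View pics/w_clamp.png

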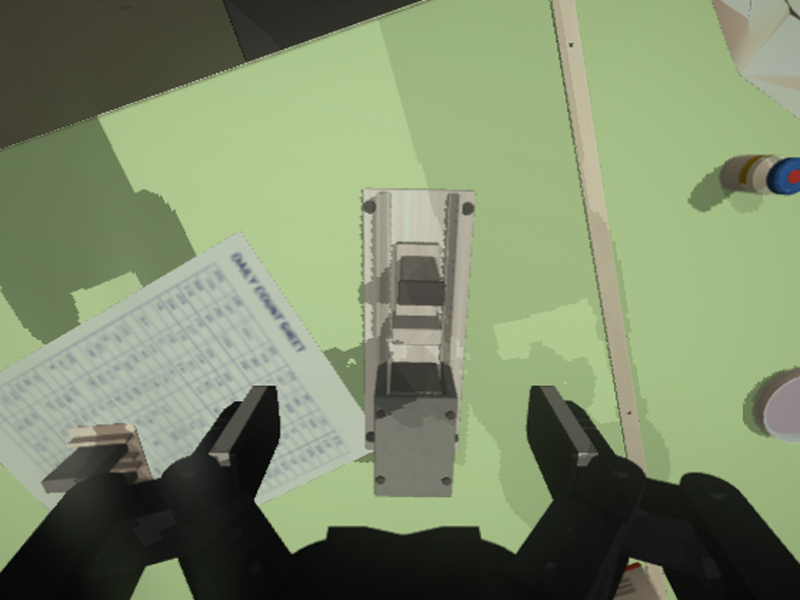

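View pics/w_rack.png

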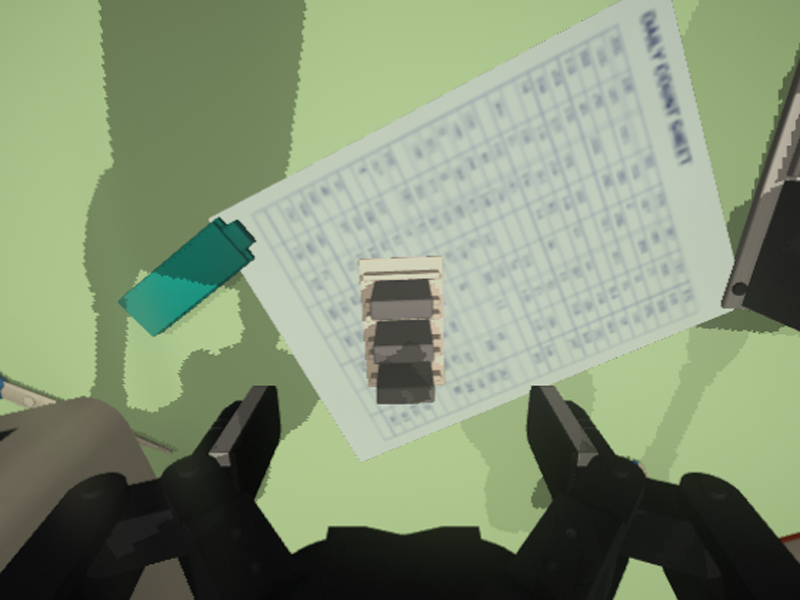

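The clamp picture shows the cover's top at (375-455, 397-495), the dark post top near (421,292) and the nose block near (416,335). In the rack picture the three plate tops are near (402,307), (404,352) and (406,395). I'll zoom both crops to get the corners.

Run:
```python
from h import *
def crop(f,x0,y0,w,h):
    i=pickle.load(open(f"pics/{f}.pkl","rb"))["img"][y0:y0+h,x0:x0+w,::-1]
    g=np.clip(i.astype(float)*1.5,0,255).astype(np.uint8)
    return cv2.resize(g,None,fx=6,fy=6,interpolation=cv2.INTER_CUBIC)
a=crop("w_clamp",245,165,90,100);b=crop("w_rack",245,180,42,100)
v=np.hstack([a,b]); 
for k in range(0,v.shape[0],60): cv2.putText(v,str(k//6),(0,k+10),0,.35,(0,0,255),1); cv2.line(v,(0,k),(8,k),(0,0,255),1)
for k in range(0,v.shape[1],60): cv2.line(v,(k,0),(k,8),(0,0,255),1)
cv2.imwrite("pics/crop1.png",v); print(v.shape)
```

```text
(600, 792, 3)
```

View pics/crop1.png

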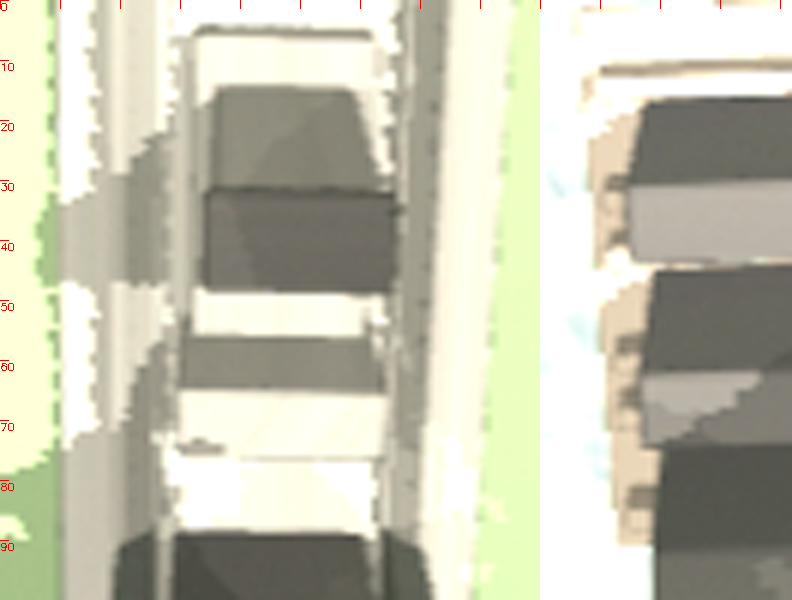

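The crop shows the post top as a dark quad at crop pixels (205,190)-(397,193)-(393,292)-(205,288). The nose's top far edge is at y≈459. The lit plate tops are at rows ≈30-43, 62-74 and 91 onward in the rack crop. I'll refine these with cornerSubPix and cast rays.

Run:
```python
from h import *
def ref(f,pts,z):
    c=pickle.load(open(f"pics/{f}.pkl","rb"));g=cv2.cvtColor(c["img"],cv2.COLOR_RGB2GRAY)
    p=np.array(pts,np.float32).reshape(-1,1,2)
    q=cv2.cornerSubPix(g,p.copy(),(3,3),(-1,-1),(3,40,.01))
    bad=np.linalg.norm((q-p)[:,0],axis=1)>3; q[bad]=p[bad]
    return q[:,0],np.array([onz(c,x,z) for x in q[:,0]])
def rep(n,f,pts,z):
    q,P=ref(f,pts,z); m=P.mean(0)
    # points ordered: near-left,near-right,far-right,far-left in image
    y=(P[1]-P[0]+P[2]-P[3])[:2]; x=(P[3]-P[0]+P[2]-P[1])[:2]
    print(n,q.round(1).tolist(),'\n  c',m.round(4),'yawx',np.degrees(np.arctan2(x[1],x[0])).round(1),'yaw y',(np.degrees(np.arctan2(-y[0],y[1]))).round(1),'size',(np.linalg.norm(x)/2).round(4),(np.linalg.norm(y)/2).round(4))
o=np.array([245,165]);
rep("post","w_clamp",[o+np.array(p)/6 for p in[(205,190),(397,193),(393,292),(205,288)]],.086)
q,P=ref("w_clamp",[o+np.array(p)/6 for p in[(182,460),(385,458)]],.044);print("nose",q,P.mean(0))
rep("cover","w_clamp",np.array([(375,397),(455,397),(452,497),(375,495)])*.7,.061)
rep("base","w_clamp",np.array([(363,189),(475,190),(458,449),(366,449)])*.7,.006)
rep("p1","w_rack",[(260,210.5),(303.5,210),(303.5,222.5),(260,223.7)],.05)
rep("p2","w_rack",[(262,242),(304,242),(304,254),(262,254.5)],.05)
rep("p3","w_rack",[(264,271),(304,271),(304,282),(264.6,282)],.05)
```

```text
post [[277.29998779296875, 198.60000610351562], [311.20001220703125, 197.1999969482422], [307.79998779296875, 213.6999969482422], [277.70001220703125, 212.5]] 
  c [0.4623 0.0575 0.086 ] yawx -21.4 yaw y -16.9 size 0.0125 0.025
nose [[275.33334 241.66667]
 [309.16666 241.33333]] [0.510347   0.04386735 0.044     ]
cover [[261.29998779296875, 276.8999938964844], [319.8999938964844, 278.1000061035156], [315.20001220703125, 347.5], [261.70001220703125, 346.6000061035156]] 
  c [0.5765 0.0211 0.061 ] yawx -18.0 yaw y -18.3 size 0.0814 0.055
base [[253.3000030517578, 132.39999389648438], [331.70001220703125, 133.5], [320.6000061035156, 314.29998779296875], [256.20001220703125, 314.29998779296875]] 
  c [0.5169 0.041  0.006 ] yawx -17.7 yaw y -17.4 size 0.2116 0.077
p1 [[260.0, 210.5], [303.5, 210.0], [303.5, 222.5], [260.0, 223.6999969482422]] 
  c [ 0.5409 -0.236   0.05  ] yawx -14.0 yaw y -12.8 size 0.0111 0.0353
p2 [[261.29998779296875, 240.60000610351562], [302.70001220703125, 241.39999389648438], [304.0, 254.0], [264.29998779296875, 254.8000030517578]] 
  c [ 0.5681 -0.2416  0.05  ] yawx -5.5 yaw y -13.9 size 0.0126 0.0341
p3 [[263.20001220703125, 270.8999938964844], [304.0, 271.0], [303.29998779296875, 280.8999938964844], [263.3999938964844, 282.29998779296875]] 
  c [ 0.5947 -0.2478  0.05  ] yawx -15.1 yaw y -12.9 size 0.0105 0.0351
```

```bash
cat >> h.py <<'E'
YC=-17.6; ax=np.array([np.cos(np.radians(YC)),np.sin(np.radians(YC))]); ay=np.array([-ax[1],ax[0]])
M=np.array([0.5374,0.0335])
PL=[(0.5408,-0.2357),(0.568,-0.242),(0.5947,-0.2478)]
def cl(x,y,z): return [*(M+x*ax+y*ay),z]
def toc(p): d=np.array(p[:2])-M; return np.array([d@ax,d@ay,p[2]])
def plate(i,xin=-.016):
    p=PL[i]; manip.move_pose([*p,.10],[180,0,167])
    print("down hit",manip.servo_line([*p,.019],threshold=10))
    manip.clamp(30); print("gap",manip.current_finger_gap())
    manip.servo_line([*p,.12],max_speed=.2)
    manip.move_pose(cl(xin,0,.115),[180,0,180+YC]); 
    manip.servo_line(cl(xin,0,.045),max_speed=.12)
    print("gap",manip.current_finger_gap(), toc(manip.current_tool_pos()),manip.current_time_s())
def place(xin=-.016):
    print("hit",manip.servo_line(cl(xin,0,.0215),max_speed=.04,threshold=6),toc(manip.current_tool_pos()))
    manip.let_go(); manip.servo_line(cl(xin,0,.13),max_speed=.2); print(manip.current_time_s())
E
python3 - <<'E'
from h import *
plate(0); snap("wrist","w_pl1")
E
```

```text
down hit False
gap 0.03552359895828097
gap 0.03547977373515812 [-0.01546061 -0.00015257  0.04565979] 7.3333
```

View pics/w_pl1.png

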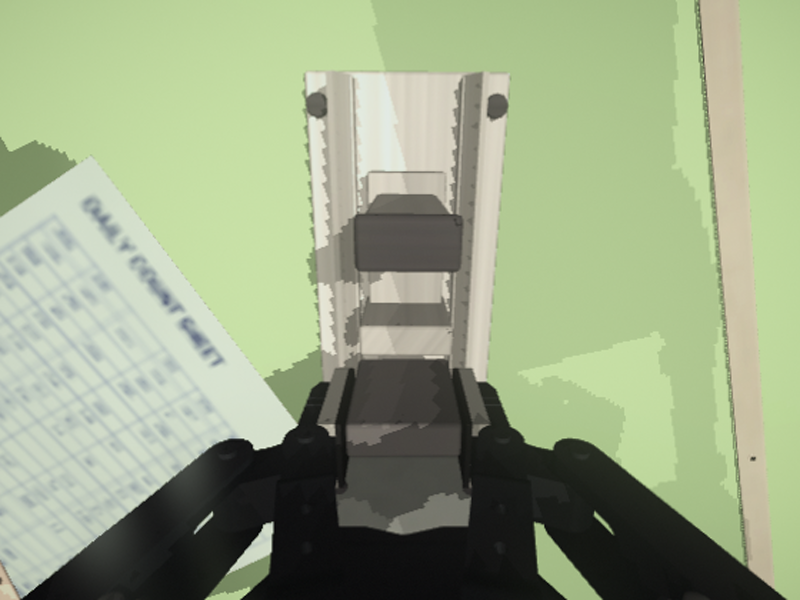

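The held plate's top at (404,430) is centred between the guides, in line with the nose (406,315) and ahead of it. I'll place it and push.

```bash
cat >> h.py <<'E'
YP=YC+90
def F(): 
    f=manip.current_contact_force(); return round(float(np.array(f)[:2]@ax),2),round(float(np.array(f)[:2]@ay),2)
def grab(nose):
    manip.move_pose(cl(nose-.05,0,.125),[180,0,YP])
    print("down",manip.servo_line(cl(nose-.05,0,.060),max_speed=.1,threshold=8))
    manip.clamp(40); print("gap",manip.current_finger_gap(),F(),manip.current_time_s())
def push(off,start,first):
    # off: TCP clamp-x minus nose x
    print("first",manip.servo_line(cl(first+off,0,.060),max_speed=.03,threshold=12),F())
    x=first
    while x<.0005+.001:
        x+=.002
        h=manip.servo_line(cl(x+off,0,.060),max_speed=.02,threshold=20)
        manip.wait(.15); print(round(x*1000,1),(toc(manip.current_tool_pos())*1000).round(2),F(),h)
        if h: break
    print(manip.current_time_s())
E
python3 - <<'E'
from h import *
place(); grab(-.029); push(-.05,-.029,-.014)
snap("wrist","w_push1")
E
```

```text
hit True [-1.64178720e-02 -9.66278772e-05  2.18530045e-02]
9.1833
down False
gap 0.011129106990141526 (0.28, -0.74) 12.075
first False (-0.38, -1.03)
-12.0 [-61.84  -0.08  60.22] (1.58, -2.17) False
-10.0 [-59.85  -0.09  60.21] (0.54, -1.97) False
-8.0 [-57.85  -0.09  60.19] (0.3, -2.42) False
-6.0 [-55.85  -0.13  60.22] (0.8, -3.13) False
-4.0 [-53.83  -0.12  60.21] (0.53, -2.18) False
-2.0 [-51.83  -0.14  60.23] (0.3, -2.21) False
0.0 [-49.81  -0.15  60.23] (0.56, -2.1) False
2.0 [-48.17  -0.16  60.18] (-1.94, -3.26) False
15.925
```

Run:
```python
from h import *
for x in np.arange(.003,.012,.001):
    h=manip.servo_line(cl(x-.05,0,.060),max_speed=.02,threshold=15)
    manip.wait(.15); print(round(x*1000,1),(toc(manip.current_tool_pos())*1000).round(2),F(),h)
    if F()[0]<-14: break
print(manip.current_time_s()); snap("wrist","w_push1")
```

```text
3.0 [-47.5   -0.18  60.21] (-2.55, -3.14) False
4.0 [-47.43  -0.17  60.23] (-7.35, -3.84) False
5.0 [-47.39  -0.15  60.22] (-11.51, -3.54) False
6.0 [-47.36  -0.18  60.22] (-16.26, -3.73) False
17.575
```

View pics/w_push1.png

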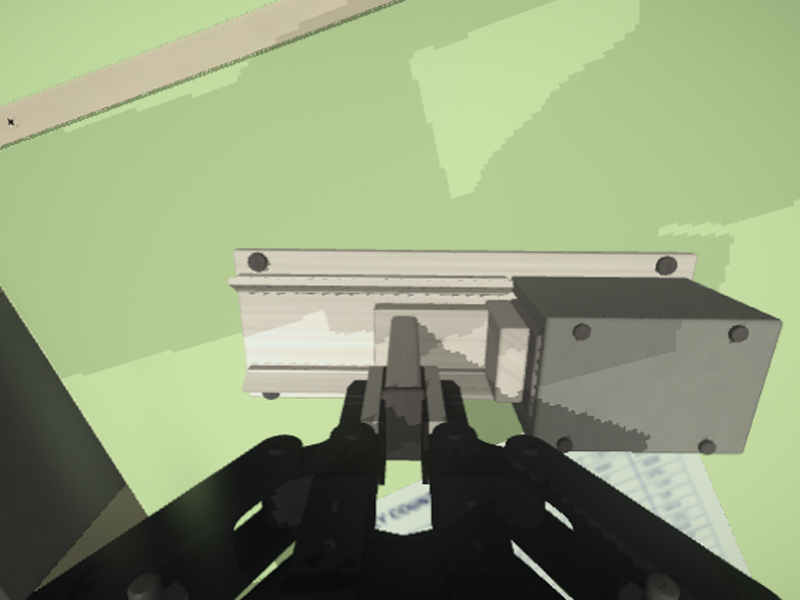

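The picture shows the pusher home: its nose at (515,365) is at the cover and plate 1 is fully inside. The force stayed near zero until about 0.8 mm before the hard stop, then read only about 2.5 N. That isn't firm resistance, so another plate is needed. I'll retract and fetch it.

```bash
cat >> h.py <<'E'
M=M+.0024*ax   # hard stop found at TCP -47.4 -> now home is TCP -49.8
E
python3 - <<'E'
from h import *
for x in (-.001,-.002,-.004):
    manip.servo_line(cl(x-.05,0,.060),max_speed=.02); manip.wait(.15); print(x,toc(manip.current_tool_pos()).round(4),F())
manip.servo_line(cl(-.0855,0,.060),max_speed=.06,threshold=15); print(toc(manip.current_tool_pos()),F())
manip.let_go(); manip.servo_line(cl(-.0855,0,.125),max_speed=.15)
plate(1,-.0165); snap("wrist","w_pl2")
E
```

```text
-0.001 [-0.0511 -0.0002  0.0602] (-0.76, -3.79)
-0.002 [-0.052  -0.0001  0.0602] (0.28, -2.37)
-0.004 [-0.0541 -0.0001  0.0602] (-0.97, -2.2)
[-8.57703359e-02  7.40221531e-05  6.02022055e-02] (0.18, -2.08)
down hit False
gap 0.035519432162137536
gap 0.03593838240514127 [-0.01596126 -0.00011109  0.04565751] 26.4917
```

View pics/w_pl2.png

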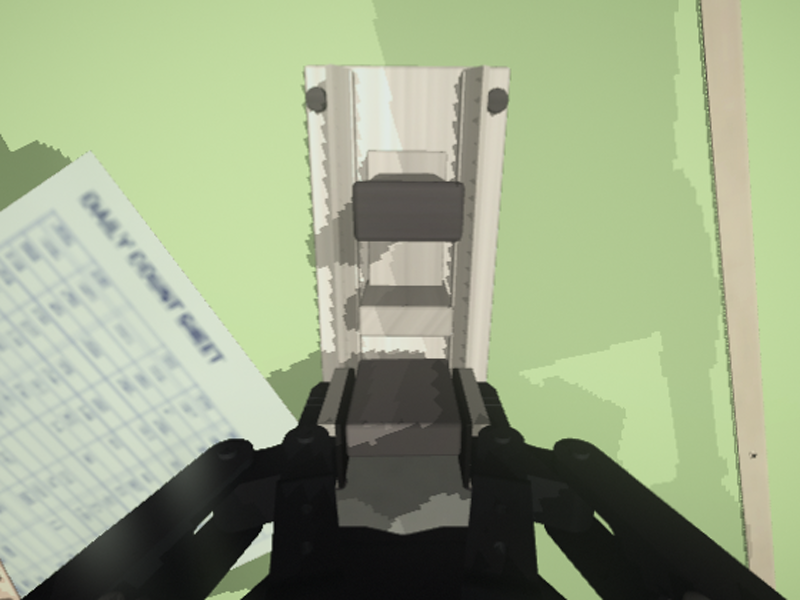

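The plate is centred between the guides at (404,430) and the nose is retracted to (405,310), so I'll place it and push.

Run:
```python
from h import *
place(-.0165); grab(-.0357)
print(manip.servo_line(cl(-.018-.05,0,.060),max_speed=.03,threshold=12),F())
x=-.018
while x<.012:
    x+=.002 if x<-.001 else .001
    manip.servo_line(cl(x-.05,0,.060),max_speed=.02,threshold=25); manip.wait(.15)
    print(round(x*1000,1),(toc(manip.current_tool_pos())*1000).round(2),F())
    if F()[0]<-20: break
print(manip.current_time_s(),manip.current_finger_gap()); snap("wrist","w_push2");snap("side","side2")
```

```text
hit True [-1.69279279e-02 -8.71055806e-05  2.19397470e-02]
28.3417
down False
gap 0.011224535426170721 (0.21, 0.2) 31.2333
False (0.53, -2.06)
-16.0 [-65.85  -0.08  60.2 ] (1.75, -2.64)
-14.0 [-63.84  -0.11  60.16] (-0.06, -3.27)
-12.0 [-62.2   -0.13  60.19] (-1.51, -2.98)
-10.0 [-60.45  -0.14  60.21] (-2.34, -3.6)
-8.0 [-58.65  -0.12  60.19] (-3.32, -2.22)
-6.0 [-56.84  -0.16  60.19] (-4.12, -3.46)
-4.0 [-55.04  -0.19  60.18] (-5.31, -2.37)
-2.0 [-53.22  -0.16  60.2 ] (-6.06, -3.48)
0.0 [-51.39  -0.18  60.21] (-7.49, -4.18)
1.0 [-50.64  -0.2   60.18] (-8.02, -4.27)
2.0 [-49.86  -0.19  60.21] (-9.3, -4.2)
3.0 [-49.81  -0.18  60.24] (-14.29, -4.02)
4.0 [-49.76  -0.18  60.24] (-18.47, -4.87)
5.0 [-49.72  -0.15  60.23] (-22.04, -5.62)
37.575 0.011217312996210801
```

View pics/w_push2.png

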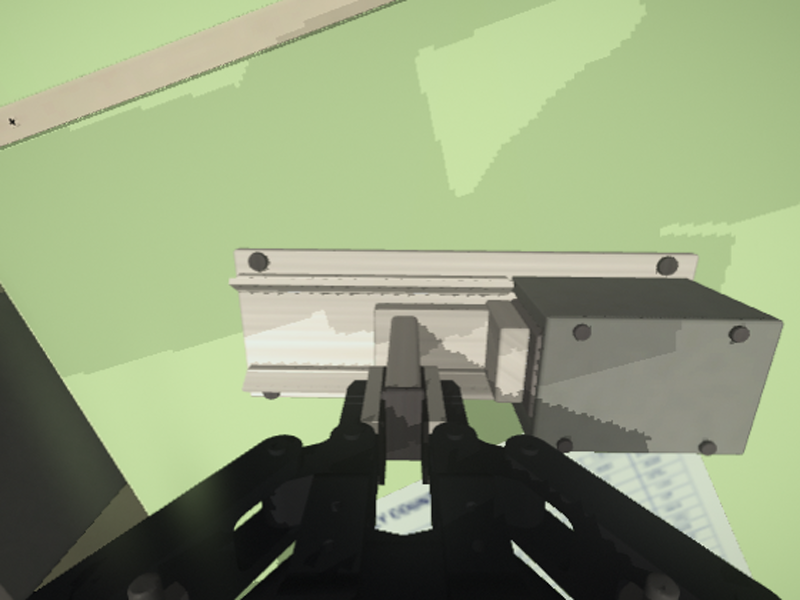

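The spring force rose steadily from about 2 N at −13 mm to about 8–9 N, and the hard stop came at the same home position as before. The picture matches the earlier home view, with the nose at the cover (515,365) and the window empty. The gripper is still holding the pusher home, so I'm handing the job in.

Run:
```python
from h import *
manip.wait(.3); print((toc(manip.current_tool_pos())*1000).round(2),F()); print(manip.job_done())
```

```text
[-49.73  -0.18  60.23] (-22.62, -5.31)
the job is handed in; nothing more can be done
None
```

I added two plates, making three in the stack, and handed the job in at about 38 s with the pusher still held fully home against a firm spring push of about 8–9 N; the timer, vial and dish were never approached.

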